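# Snap the packing-box lid shut all round

## Task

The lid is on the white packing box, but its four yellow rim sections still stand up. Press round the rim with the fingertips, section by section, until all four have clicked down flush. Do not lift or tip the box or push it away from its place, and leave the tumbler, the tape roll and the jar alone.

Things in the scene. Friction and masses are not known exactly. Their poses are not given: they have to be found in the camera images.
- box: white packing box, lid on, about 2 kg, loose; 220 (own x) x 160 (own y) x 100 mm high; origin: centre of underside, z up. The flat lid top is 100 mm above it: white centre panel 152 x 92 mm, white 34 mm corners, and between them four yellow rim sections, one per edge, hinged to the panel. Not shut, a section slopes up to its outer edge, 9 mm above the lid; shut, it is flush with the panel
- end_a_pad (a point): where to press the yellow rim section at the box's +x end: centre of the 16 mm red dot on its upper face, 24 mm out from the hinge, 10 mm in from the outer edge; it moves with the section. Section 89 mm long, 33 deep, 6 thick. Shut, the dot is level with the lid top (100 mm over the box's underside); raised, about 7 mm higher
- end_a (a joint): hinge angle of the rim section at the box's +x end, rad: 0 = raised (as found), 0.28 = shut and flush (hard stop). It is a snap: pressing on the dot takes about 4 N at first and less farther down; past half way (0.14) it jumps shut by itself and stays shut; let go before half way, it springs up again
- side_b_pad (a point): where to press the yellow rim section at the box's +y long side: centre of the 16 mm red dot on its upper face, 24 mm out from the hinge, 10 mm in from the outer edge; it moves with the section. Section 149 mm long, 33 deep, 6 thick. Shut, the dot is level with the lid top (100 mm over the box's underside); raised, about 7 mm higher
- side_b (a joint): hinge angle of the rim section at the box's +y long side, rad: 0 = raised (as found), 0.28 = shut and flush (hard stop). It is a snap: pressing on the dot takes about 4 N at first and less farther down; past half way (0.14) it jumps shut by itself and stays shut; let go before half way, it springs up again
- end_c_pad (a point): where to press the yellow rim section at the box's -x end: centre of the 16 mm red dot on its upper face, 24 mm out from the hinge, 10 mm in from the outer edge; it moves with the section. Section 89 mm long, 33 deep, 6 thick. Shut, the dot is level with the lid top (100 mm over the box's underside); raised, about 7 mm higher
- end_c (a joint): hinge angle of the rim section at the box's -x end, rad: 0 = raised (as found), 0.28 = shut and flush (hard stop). It is a snap: pressing on the dot takes about 4 N at first and less farther down; past half way (0.14) it jumps shut by itself and stays shut; let go before half way, it springs up again
- side_d_pad (a point): where to press the yellow rim section at the box's -y long side: centre of the 16 mm red dot on its upper face, 24 mm out from the hinge, 10 mm in from the outer edge; it moves with the section. Section 149 mm long, 33 deep, 6 thick. Shut, the dot is level with the lid top (100 mm over the box's underside); raised, about 7 mm higher
- side_d (a joint): hinge angle of the rim section at the box's -y long side, rad: 0 = raised (as found), 0.28 = shut and flush (hard stop). It is a snap: pressing on the dot takes about 4 N at first and less farther down; past half way (0.14) it jumps shut by itself and stays shut; let go before half way, it springs up again
- tumbler: green glass tumbler, open top, 68 mm across, 105 mm high, loose; origin at the centre of its underside, z up; bystander
- tape: roll of yellow packing tape lying flat, 90 mm across, 48 mm high, loose; origin at the centre of its underside, z up; bystander
- jar: glass jar with red cap, 60 mm across, 90 mm high, loose; origin at the centre of its underside, z up; bystander

How it is judged:
By the outcome, as a careful person would: the job done as asked, in the order asked, and still so for the second after the job is handed in, with the robot touching nothing.
It also fails if it takes over 58 s, if anything falls off the work surface, if the arm or the gripper's body presses on something with over 40 N, if the wrist force passes 120 N, or if a joint passes its speed limit or range.

## Robot

A 6-joint arm with a two-finger parallel gripper is mounted at the origin on the work surface. World frame = base frame: x ahead of the robot, y to its left, z up, the work surface at z = 0. Lengths are in mm, angles in rad, forces in N, time in s.
With the tool pointing down it reaches from about 275 to 750 mm from the base axis. Payload 10.2 kg.
Tool frame: the origin (TCP) lies on the centre line of the jaws, within the pads' length; the fingertips stand 8 mm ahead of it and the grasp point (between the pads) lies 11 mm behind it; x points along the fingers, y is the direction in which the jaws open and shut, and the axes are right-handed (so a half turn about x gives the same grasp; the last joint's range is limited). The gripper opens to 85 mm and grips with 20 to 120 N. Pads are 22 mm wide; open, the fingers measure 114 mm over their backs; the gripper's body (76 mm by 85 mm) begins 54 mm behind the grasp point. The pads swing forward as they close: fully open they stand 13 mm farther back than shut.
Start: joints at [-1.498, 0.313, 1.498, -0, 1.331, -0.223], TCP at [153.027, -502.209, 239.294] pointing down, gripper open.
Joint ranges: [-2.94, 2.94], [-0.97, 2.17], [0.19, 2.56], [-1.23, 4.37], [0.02, 3.11], [-2.88, 2.88]. Speed limits (rad/s): [2.39, 2.39, 3.01, 3.14, 3.14, 3.14].

## Interface

Orientations are given as a unit quaternion [w, x, y, z].
In Python, from rig import ctrl, vision, workorder gives the robot as it stands. The module is installed in compiled form; this text tells all that it offers.
- The arm moves only by the shell command python3 -m jog 'ROWS' [OPENING] [FORCE]. ROWS is JSON, a list that holds one entry, the list of rows, each a list of 6 numbers: the shift along the tool's x, y, z in m, then the turn, a rotation vector about the tool's x, y, z in rad. A call has 1 to 12 rows; each row shifts and turns the commanded pose from where the row before left it, along the tool's axes as they then stand; what a row does not reach is not made up. A row lasts 1/8 s, in which the tool goes at most 62.5 mm and 10.7 degrees, less where a joint would pass 70% of its speed; a pose out of reach is approached as far as the arm can. A call is refused whole if a number of a shift passes 0.0625 or a number of a turn 0.188, either way. A call with a gripper value outside its range is refused whole. OPENING is the closure in counts, from 0 (fully open) to 255 (shut), set as the call begins (- or left out, the last holds). The fingers move at their own pace and stop on an object; FORCE is the grip in N (left out, the last holds). Time passes only in rows, so rows that do not move let the fingers close. It gives the time, the measured TCP pose, the force and the opening at its end, in the units of the state.
- ctrl.sense(): the state, without advancing time (a new reading comes with each control period).
- vision.capture(name): name is "scene" or "top"; returns a dict with "image" (384x512x3 uint8, red, green, blue), "mtx" (3x3 intrinsics, pixels), "k1" (the pictures are not rectified: a ray, as slopes to the right and down, at radius r is drawn at 1 + k1 r^2 times it, then the intrinsics apply), "R" (3x3) and "t" (3): a world point X has camera coordinates R X + t. Camera axes: x right, y down, z forward; pixel columns grow to the right and rows downward; lengths in mm; the calibration is good to about 2 mm. A picture is of the moment at which its call begins. There is no depth.
- workorder.finish_job(): hands the job in, once; it reports no verdict.
The state is a dict: "time_s": time; "joints": joint angles; "dq": joint speeds; "tau": joint torques, N m; "eef_pos": TCP position; "ee_rot": TCP orientation; "force": force on the tool from outside, world axes, zero at the start; "wrist_torque": the same for the moment, N m; "grip_width": opening from 0.0 (shut) to 1.0 (fully open).
Only numpy, scipy, OpenCV 4.12 (cv2) and the standard library are available. Lean on these libraries where they do the work, as an engineer would, in place of code of your own. Each camera call takes 0.05 s, during which the arm holds its last target.

## Working session

There is one attempt and no reset: what is moved stays moved. The work goes in short steps, Python scripts to look and compute and a shell command to move; the robot and the scene stay as the last step left them, time stands still between calls to the robot, and variables do not carry over. Pictures are saved under pics/ and viewed, and the job is handed in when it is done.

```bash
mkdir -p pics; python3 - <<'E'
from rig import ctrl, vision
import cv2, json
s=ctrl.sense(); print({k:s[k] for k in('time_s','eef_pos','ee_rot','force','grip_width')})
for n in('scene','top'):
    c=vision.capture(n); cv2.imwrite(f'pics/{n}0.png',cv2.cvtColor(c['image'],cv2.COLOR_RGB2BGR))
    print(n,c['mtx'],c['k1'],c['R'],c['t'])
E
```

```text
{'time_s': 0.0, 'eef_pos': array([ 153.03376627, -501.93235398,  238.72800169]), 'ee_rot': array([ 0.10373485,  0.69943974,  0.104665  , -0.69933423]), 'force': array([ 0.09886971, -0.21655575, -0.09653042]), 'grip_width': 1.001382126441076}
scene [[354.65132546   0.         255.32468089]
 [  0.         354.65132546 187.23972457]
 [  0.           0.           1.        ]] -0.06768495355562186 [[ 0.49134507  0.8707798   0.01795978]
 [ 0.62157556 -0.3361358  -0.70757087]
 [-0.6101015   0.35882482 -0.70641412]] [-344.45923545 -293.24087278 1235.88449989]
top [[490.83010347   0.         249.88828555]
 [  0.         490.83010347 198.00899013]
 [  0.           0.           1.        ]] 0.04285546908458542 [[-0.0253148  -0.99963883 -0.00902077]
 [-0.98184033  0.02655916 -0.18784085]
 [ 0.18801259  0.0041018  -0.98215805]] [  49.35788284  617.39709134 1025.26540734]
```

View pics/scene0.png

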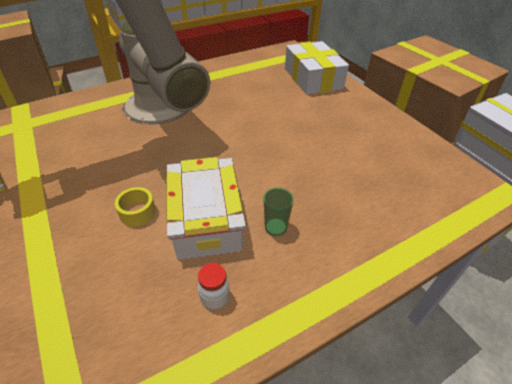

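View pics/top0.png

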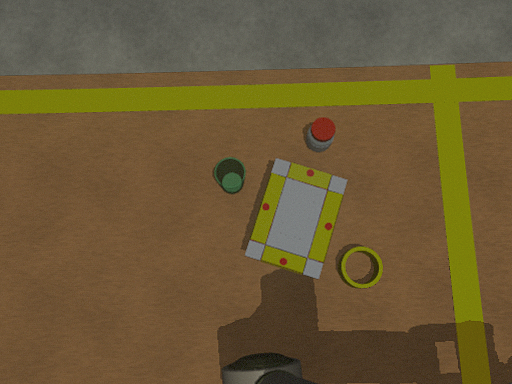

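The top view shows the box, with red dots near (310,173), (266,207), (328,226) and (283,262). The tumbler is at (231,175), the jar at (321,132) and the tape at (361,267). Next I'll turn these into world positions.

```bash
cat > h.py <<'E'
import numpy as np, cv2
from rig import ctrl, vision
def ray(c,u,v):
    K=c['mtx']; d=np.array([(u-K[0,2])/K[0,0],(v-K[1,2])/K[1,1]]); p=d.copy()
    for _ in range(20): p=d/(1+c['k1']*(p@p))
    R=np.array(c['R']);return -R.T@c['t'], R.T@np.r_[p,1]
def atz(c,u,v,z):
    o,d=ray(c,u,v); return (o+d*(z-o[2])/d[2]).round(1)
def tri(c1,p1,c2,p2):
    o1,d1=ray(c1,*p1);o2,d2=ray(c2,*p2);d1/=np.linalg.norm(d1);d2/=np.linalg.norm(d2)
    s=np.linalg.lstsq(np.c_[d1,-d2],o2-o1,rcond=None)[0]
    a,b=o1+s[0]*d1,o2+s[1]*d2
    return ((a+b)/2).round(1),np.linalg.norm(a-b).round(1)
def reds(c):
    im=c['image'].astype(int); m=((im[...,0]>110)&(im[...,1]<90)&(im[...,0]>2*im[...,1])).astype(np.uint8)
    n,l,st,ce=cv2.connectedComponentsWithStats(m)
    return [(ce[i].round(1),st[i,4]) for i in range(1,n) if 8<st[i,4]<2000]
E
python3 - <<'E'
from h import *
C={n:vision.capture(n) for n in('scene','top')}
for n in C:
    for p,a in reds(C[n]): print(n,p,a,atz(C[n],*p,107))
    im=cv2.cvtColor(C[n]['image'],cv2.COLOR_RGB2BGR)
    cr=im[150:260,110:300] if n=='scene' else im[110:300,200:400]
    cv2.imwrite(f'pics/{n}_crop.png',cv2.resize(cr,None,fx=3,fy=3,interpolation=cv2.INTER_CUBIC))
E
```

```text
scene [282.4  17.9] 24 [-259.2  678.8  107. ]
scene [257.8  22.6] 18 [-257.2  550.8  107. ]
scene [240.2  25.4] 45 [-262.4  467.5  107. ]
scene [220.3  29.3] 11 [-261.3  373.5  107. ]
scene [195.2  34.4] 36 [-259.4  260.6  107. ]
scene [199.2 161.8] 13 [477.1 -32.  107. ]
scene [232.4 186.6] 13 [5.914e+02 3.000e-01 1.070e+02]
scene [171.1 193.4] 15 [ 546.  -128.5  107. ]
scene [205.8 223.7] 12 [661.4 -95.9 107. ]
scene [211.5 275.1] 565 [ 776.  -135.5  107. ]
top [323.1 128.1] 409 [ 758.7 -129.   107. ]
top [309.9 172.6] 33 [660.8 -95.9 107. ]
top [265.5 206.4] 33 [590.4   0.7 107. ]
top [328. 226.] 37 [ 545.6 -127.9  107. ]
top [283.  261.1] 36 [475.5 -31.7 107. ]
```

View pics/top_crop.png

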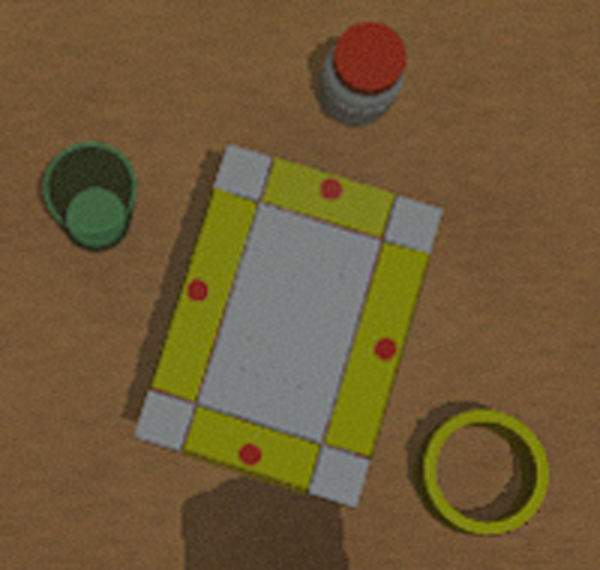

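Both cameras agree on the dots to about 1.5 mm: far (661,-96), left (591,0.5), right (546,-128), near (476,-32). The spacings are 196 and 136 mm against an expected ~198 and ~138. Next, the tool axes and the shift to the first dot.

```bash
cat >> h.py <<'E'
from scipy.spatial.transform import Rotation as Ro
D={'R':(546,-128),'N':(476,-32),'L':(591,.5),'F':(661,-96)}
def to(tgt,z):
    s=ctrl.sense(); q=s['ee_rot']; R=Ro.from_quat(np.r_[q[1:],q[0]]).as_matrix()
    d=np.array([*D[tgt],z])-s['eef_pos']
    print('t',round(s['time_s'],2),'pos',s['eef_pos'].round(1),'f',s['force'].round(1),'g',round(s['grip_width'],2))
    print(tgt,'world d',d.round(1),'tool d',(R.T@d).round(1))
    return R
E
python3 -c "
from h import *
print(to('R',170).round(3))
for n,u,v,z in(('tumbler',230,162,105),('jar',323,128,90),('tape',361,267,48)):print(n,atz({k:x for k,x in vision.capture('top').items()},u,v,z))"
```

```text
t 0.2 pos [ 153.  -502.1  238.9] f [-0.3 -0.2 -0.5] g 1.0
R world d [393.  374.1 -68.9] tool d [  69.2 -243.2 -485. ]
[[-0.     0.291 -0.957]
 [ 0.001 -0.957 -0.291]
 [-1.    -0.001 -0.   ]]
tumbler [689.3  73.6 105. ]
jar [ 764.7 -131.5   90. ]
tape [ 462.3 -203.    48. ]
```

```bash
python3 -m jog '[[[0,0,0,0.158,0,0],[0,0,0,0.158,0,0],[0,0,0,0.158,0,0],[0,0,0,0.158,0,0]]]' 255 60; python3 -m jog '[[[0,-0.044,-0.0227,0,0,0],[0,-0.044,-0.0227,0,0,0],[0,-0.044,-0.0227,0,0,0],[0,-0.044,-0.0227,0,0,0],[0,-0.044,-0.0227,0,0,0],[0,-0.044,-0.0227,0,0,0],[0,-0.044,-0.0227,0,0,0],[0,-0.044,-0.0227,0,0,0],[0,-0.044,-0.0227,0,0,0],[0,-0.044,-0.0227,0,0,0],[0,-0.044,-0.0227,0,0,0],[0,0,0,0,0,0]]]'; python3 -c "
from h import *
print(to('R',130).round(3))"
```

```text
time_s: 0.85
eef_pos: [153.0, -502.2, 239.3]
ee_rot: [0.12, -0.697, 0.12, 0.697]
force: [-0.5, 0.0, -0.2]
grip_width: 0.144
time_s: 2.35
eef_pos: [549.7, -125.5, 238.8]
ee_rot: [0.117, -0.697, 0.117, 0.697]
force: [-1.7, 0.1, -0.2]
grip_width: 0.001
t 2.35 pos [ 549.7 -125.5  238.8] f [-1.7  0.1 -0.2] g 0.0
R world d [  -3.7   -2.5 -108.8] tool d [108.8   3.6   2.7]
[[-0.    -0.326 -0.945]
 [ 0.001 -0.945  0.326]
 [-1.    -0.     0.   ]]
```

```bash
python3 -m jog '[[[0.034,0.0018,0.0014,0,0,0],[0.034,0.0018,0.0014,0,0,0],[0.025,0,0,0,0,0],[0.01,0,0,0,0,0],[0,0,0,0,0,0]]]'; python3 - <<'E'
from h import *
to('R',120)
for n in('scene','top'):
    im=cv2.cvtColor(vision.capture(n)['image'],cv2.COLOR_RGB2BGR)
    cr=im[110:260,110:300] if n=='scene' else im[110:300,200:400]
    cv2.imwrite(f'pics/{n}1.png',cv2.resize(cr,None,fx=3,fy=3,interpolation=cv2.INTER_CUBIC))
E
```

```text
time_s: 2.98
eef_pos: [544.4, -130.6, 136.5]
ee_rot: [0.118, -0.697, 0.118, 0.697]
force: [-0.5, -0.4, 0.6]
grip_width: -0.002
t 2.98 pos [ 544.4 -130.6  136.5] f [-0.5 -0.4  0.6] g -0.0
R world d [  1.6   2.6 -16.5] tool d [16.5 -3.  -0.7]
```

View pics/scene1.png

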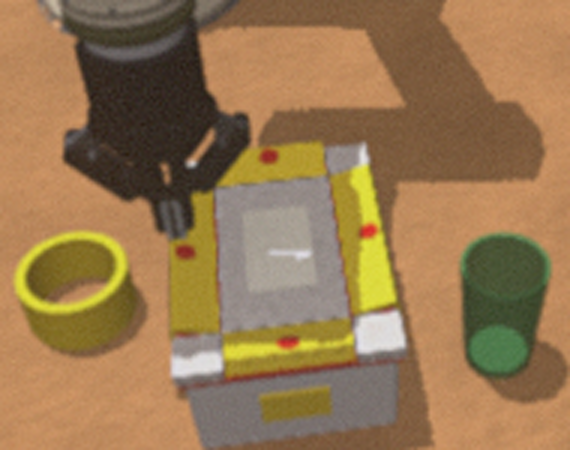

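The closed fingertips stand just above the right-hand dot, at crop (178,235) against the dot at (185,252), and everything else is clear. I'll go down slowly and watch the force.

```bash
python3 -m jog '[[[0.006,-0.0015,0,0,0,0],[0.006,-0.0015,0,0,0,0],[0.004,0,0,0,0,0],[0,0,0,0,0,0]]]'; python3 -m jog '[[[0.002,0,0,0,0,0],[0,0,0,0,0,0]]]';python3 -m jog '[[[0.002,0,0,0,0,0],[0,0,0,0,0,0]]]'; python3 -m jog '[[[0.002,0,0,0,0,0],[0,0,0,0,0,0]]]'
```

```text
time_s: 3.58
eef_pos: [545.4, -127.2, 119.9]
ee_rot: [0.118, -0.697, 0.118, 0.697]
force: [-0.4, 0.3, -0.6]
grip_width: 0.002
time_s: 3.82
eef_pos: [545.6, -127.3, 118.2]
ee_rot: [0.118, -0.697, 0.118, 0.697]
force: [0.2, -1.0, 0.4]
grip_width: 0.001
time_s: 4.08
eef_pos: [545.6, -127.3, 116.2]
ee_rot: [0.118, -0.697, 0.118, 0.697]
force: [0.1, -0.3, -1.2]
grip_width: 0.0
time_s: 4.32
eef_pos: [545.7, -127.6, 114.6]
ee_rot: [-0.118, 0.697, -0.118, -0.697]
force: [-0.6, -1.0, 4.8]
grip_width: 0.001
```

Contact is at TCP ~115.5, which matches fingertips 8 mm ahead of the TCP. Pressing on.

```bash
for i in 1; do python3 -m jog '[[[0.002,0,0,0,0,0],[0,0,0,0,0,0]]]'; python3 -m jog '[[[0.002,0,0,0,0,0],[0,0,0,0,0,0]]]'; python3 -m jog '[[[0.0015,0,0,0,0,0],[0,0,0,0,0,0]]]'; done
```

```text
time_s: 4.58
eef_pos: [545.4, -127.1, 111.8]
ee_rot: [0.119, -0.697, 0.118, 0.697]
force: [-0.2, -0.3, -0.3]
grip_width: -0.003
time_s: 4.82
eef_pos: [545.4, -127.2, 109.9]
ee_rot: [0.118, -0.697, 0.118, 0.697]
force: [0.2, -1.2, -0.3]
grip_width: -0.001
time_s: 5.08
eef_pos: [545.5, -127.3, 108.6]
ee_rot: [0.118, -0.697, 0.118, 0.697]
force: [-0.3, 0.4, 0.3]
grip_width: -0.001
```

The force went to zero at 111.8, so the section snapped. I'll lift and check.

```bash
python3 -m jog '[[[-0.015,0,0,0,0,0],[-0.02,0,0,0,0,0],[0,0,0,0,0,0]]]'; python3 - <<'E'
from h import *
to('N',122)
C={n:vision.capture(n) for n in('scene','top')}
for n in C:
    for p,a in reds(C[n]): 
        if p[1]>150: print(n,p,a,atz(C[n],*p,107))
im=cv2.cvtColor(C['scene']['image'],cv2.COLOR_RGB2BGR)
cv2.imwrite(f'pics/scene2.png',cv2.resize(im[110:260,110:300],None,fx=4,fy=4,interpolation=cv2.INTER_CUBIC))
E
```

```text
time_s: 5.45
eef_pos: [546.4, -127.7, 145.9]
ee_rot: [-0.118, 0.698, -0.119, -0.696]
force: [-0.2, 0.3, -0.5]
grip_width: -0.0
t 5.45 pos [ 546.4 -127.7  145.9] f [-0.2  0.3 -0.5] g -0.0
N world d [-70.4  95.7 -23.9] tool d [ 23.5 -67.1  98.1]
scene [199.  161.5] 16 [475.8 -32.  107. ]
scene [232.2 186.6] 14 [ 5.912e+02 -1.000e-01  1.070e+02]
scene [170.9 195.8] 15 [ 552.7 -131.5  107. ]
scene [205.5 223.7] 14 [661.1 -96.5 107. ]
scene [211.5 275.4] 576 [ 776.6 -135.8  107. ]
top [310.4 171.6] 20 [662.9 -97.1 107. ]
top [264.4 205.7] 18 [592.    2.9 107. ]
```

View pics/scene2.png

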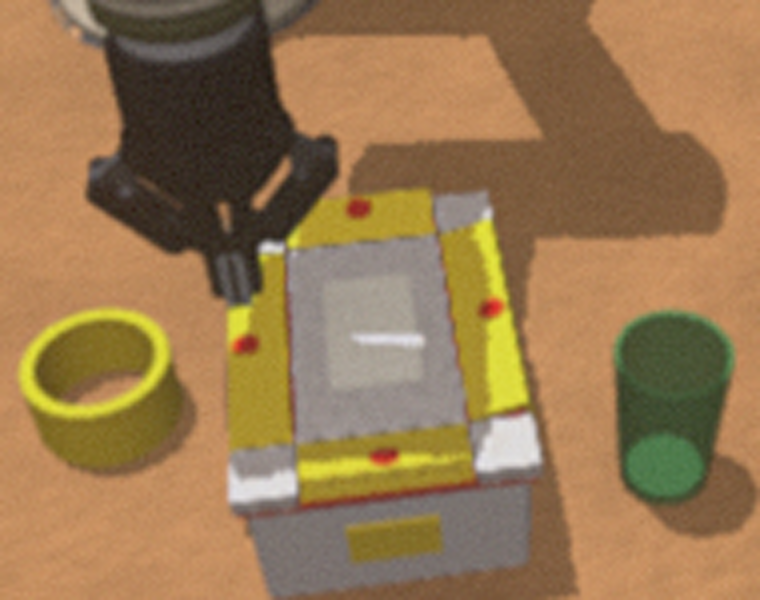

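The right-hand section is flush: its dot moved down in the picture from row 193.4 to 195.8, and the box has not shifted. The near section is next, still at travel height.

```bash
python3 -m jog '[[[0,-0.0168,0.0245,0,0,0],[0,-0.0168,0.0245,0,0,0],[0,-0.0168,0.0245,0,0,0],[0,-0.0168,0.0245,0,0,0],[0,0,0,0,0,0],[0.012,0,0,0,0,0],[0,0,0,0,0,0],[0,0,0,0,0,0]]]'; python3 -c "
from h import *
to('N',120)"
```

```text
time_s: 6.55
eef_pos: [475.4, -32.0, 131.5]
ee_rot: [0.119, -0.697, 0.118, 0.697]
force: [-0.2, -0.1, -0.5]
grip_width: 0.001
t 6.55 pos [475.4 -32.  131.5] f [-0.2 -0.1 -0.5] g 0.0
N world d [  0.6  -0.  -11.5] tool d [11.5 -0.2 -0.6]
```

```bash
python3 -m jog '[[[0.006,0,0,0,0,0],[0.0055,0,0,0,0,0],[0,0,0,0,0,0]]]'; python3 -m jog '[[[0.002,0,0,0,0,0],[0.002,0,0,0,0,0],[0,0,0,0,0,0]]]'; python3 -m jog '[[[0.002,0,0,0,0,0],[0,0,0,0,0,0]]]'; python3 -m jog '[[[0.002,0,0,0,0,0],[0,0,0,0,0,0]]]'; python3 -m jog '[[[0.002,0,0,0,0,0],[0,0,0,0,0,0]]]'; python3 -m jog '[[[0.001,0,0,0,0,0],[0,0,0,0,0,0]]]'
```

```text
time_s: 6.92
eef_pos: [475.0, -31.5, 119.8]
ee_rot: [0.118, -0.697, 0.118, 0.698]
force: [0.4, 0.9, 0.2]
grip_width: -0.002
time_s: 7.3
eef_pos: [475.3, -31.6, 116.5]
ee_rot: [-0.118, 0.697, -0.118, -0.697]
force: [-1.6, 0.7, 3.8]
grip_width: -0.0
time_s: 7.55
eef_pos: [475.2, -31.5, 114.3]
ee_rot: [0.118, -0.697, 0.118, 0.697]
force: [-2.4, 0.7, 3.4]
grip_width: -0.002
time_s: 7.8
eef_pos: [475.1, -31.5, 112.0]
ee_rot: [0.118, -0.697, 0.118, 0.697]
force: [0.7, 0.3, -0.2]
grip_width: -0.0
time_s: 8.05
eef_pos: [475.2, -31.6, 110.1]
ee_rot: [0.118, -0.697, 0.118, 0.697]
force: [0.0, 1.0, -0.1]
grip_width: 0.001
time_s: 8.3
eef_pos: [475.2, -31.5, 109.2]
ee_rot: [0.118, -0.697, 0.118, 0.697]
force: [-1.2, -0.9, -0.3]
grip_width: -0.001
```

```bash
python3 -m jog '[[[-0.012,0,0,0,0,0],[-0.018,0,0,0,0,0],[0,-0.017,-0.0248,0,0,0],[0,-0.017,-0.0248,0,0,0],[0,-0.017,-0.0248,0,0,0],[0,-0.017,-0.0247,0,0,0],[0,0,0,0,0,0],[0.008,0,0,0,0,0],[0,0,0,0,0,0],[0,0,0,0,0,0]]]'; python3 - <<'E'
from h import *
to('L',120)
C={n:vision.capture(n) for n in('scene','top')}
for n in C:
    for p,a in reds(C[n]): 
        if p[1]>150: print(n,p,a,atz(C[n],*p,107))
E
```

```text
time_s: 9.55
eef_pos: [590.9, -0.2, 131.5]
ee_rot: [0.118, -0.697, 0.118, 0.697]
force: [-0.3, 0.5, 0.6]
grip_width: 0.001
t 9.55 pos [ 5.909e+02 -2.000e-01  1.315e+02] f [-0.3  0.5  0.6] g 0.0
L world d [  0.1   0.7 -11.5] tool d [11.5 -0.7  0.2]
scene [199.2 163. ] 10 [481.2 -33.8 107. ]
scene [232.3 186.5] 15 [5.91e+02 2.00e-01 1.07e+02]
scene [171.1 195.8] 11 [ 552.9 -131.1  107. ]
scene [205.8 223.7] 12 [661.4 -95.9 107. ]
scene [211.5 275.3] 572 [ 776.4 -135.7  107. ]
top [328.5 226.5] 32 [ 544.5 -128.9  107. ]
```

The near section is down too: its dot went from row 161.8 to 163.0. Now the left one.

```bash
python3 -m jog '[[[0.006,-0.0005,0,0,0,0],[0.0055,0,0,0,0,0],[0,0,0,0,0,0]]]'; python3 -m jog '[[[0.002,0,0,0,0,0],[0.002,0,0,0,0,0],[0,0,0,0,0,0]]]'; python3 -m jog '[[[0.002,0,0,0,0,0],[0,0,0,0,0,0]]]'; python3 -m jog '[[[0.002,0,0,0,0,0],[0,0,0,0,0,0]]]'; python3 -m jog '[[[0.002,0,0,0,0,0],[0,0,0,0,0,0]]]'; python3 -m jog '[[[0.001,0,0,0,0,0],[0,0,0,0,0,0]]]'
```

```text
time_s: 10.02
eef_pos: [591.1, 0.5, 119.1]
ee_rot: [0.118, -0.697, 0.118, 0.698]
force: [-0.4, 0.4, 0.4]
grip_width: -0.002
time_s: 10.4
eef_pos: [591.6, 0.4, 116.2]
ee_rot: [-0.118, 0.697, -0.118, -0.697]
force: [-0.5, 0.2, 4.1]
grip_width: -0.002
time_s: 10.65
eef_pos: [591.5, 0.4, 113.8]
ee_rot: [-0.118, 0.697, -0.118, -0.697]
force: [0.6, 0.8, 1.8]
grip_width: 0.0
time_s: 10.9
eef_pos: [591.0, 0.3, 111.2]
ee_rot: [0.118, -0.697, 0.118, 0.698]
force: [0.2, -0.3, 0.2]
grip_width: 0.001
time_s: 11.15
eef_pos: [591.2, 0.4, 109.4]
ee_rot: [0.118, -0.697, 0.118, 0.697]
force: [-0.2, -0.5, 0.1]
grip_width: 0.002
time_s: 11.4
eef_pos: [591.3, 0.4, 108.7]
ee_rot: [0.118, -0.697, 0.118, 0.697]
force: [0.0, 0.4, -0.6]
grip_width: 0.003
```

```bash
python3 -m jog '[[[-0.012,0,0,0,0,0],[-0.018,0,0,0,0,0],[0,0.017,-0.0244,0,0,0],[0,0.017,-0.0244,0,0,0],[0,0.017,-0.0244,0,0,0],[0,0.017,-0.0244,0,0,0],[0,0,0,0,0,0],[0.008,0,0,0,0,0],[0,0,0,0,0,0],[0,0,0,0,0,0]]]'; python3 - <<'E'
from h import *
to('F',120)
C={n:vision.capture(n) for n in('scene','top')}
for n in C:
    for p,a in reds(C[n]): 
        if p[1]>150: print(n,p,a,atz(C[n],*p,107))
E
```

```text
time_s: 12.65
eef_pos: [660.9, -95.4, 131.0]
ee_rot: [0.118, -0.697, 0.118, 0.697]
force: [0.7, 0.1, -0.4]
grip_width: 0.0
t 12.65 pos [660.9 -95.4 131. ] f [ 0.7  0.1 -0.4] g 0.0
F world d [  0.1  -0.6 -11. ] tool d [11.   0.6 -0.3]
scene [205.5 223.7] 14 [661.1 -96.5 107. ]
scene [218.3 231.9] 10 [692.7 -82.5 107. ]
scene [211.6 275.5] 569 [ 776.8 -135.7  107. ]
```

```bash
python3 -m jog '[[[0.006,0.0005,0,0,0,0],[0.005,0,0,0,0,0],[0,0,0,0,0,0]]]'; python3 -m jog '[[[0.002,0,0,0,0,0],[0.002,0,0,0,0,0],[0,0,0,0,0,0]]]'; python3 -m jog '[[[0.002,0,0,0,0,0],[0,0,0,0,0,0]]]'; python3 -m jog '[[[0.002,0,0,0,0,0],[0,0,0,0,0,0]]]'; python3 -m jog '[[[0.002,0,0,0,0,0],[0,0,0,0,0,0]]]'; python3 -m jog '[[[0.001,0,0,0,0,0],[0,0,0,0,0,0]]]'
```

```text
time_s: 13.12
eef_pos: [660.7, -96.4, 119.1]
ee_rot: [0.118, -0.697, 0.118, 0.698]
force: [-0.3, -0.3, 0.1]
grip_width: -0.001
time_s: 13.5
eef_pos: [661.3, -96.6, 116.3]
ee_rot: [-0.118, 0.698, -0.118, -0.697]
force: [0.3, -1.1, 3.1]
grip_width: 0.001
time_s: 13.75
eef_pos: [660.8, -96.4, 113.5]
ee_rot: [0.118, -0.697, 0.118, 0.697]
force: [0.1, -0.1, 1.0]
grip_width: 0.003
time_s: 14.0
eef_pos: [660.5, -96.3, 111.0]
ee_rot: [0.118, -0.697, 0.118, 0.698]
force: [-0.5, -0.3, -0.3]
grip_width: 0.0
time_s: 14.25
eef_pos: [660.7, -96.4, 109.4]
ee_rot: [0.118, -0.697, 0.118, 0.697]
force: [-0.4, 0.6, -0.2]
grip_width: -0.002
time_s: 14.5
eef_pos: [660.9, -96.4, 108.7]
ee_rot: [0.118, -0.697, 0.118, 0.697]
force: [-0.9, 0.5, 0.4]
grip_width: 0.003
```

```bash
python3 -m jog '[[[-0.015,0,0,0,0,0],[-0.035,0,0,0,0,0],[-0.04,0,0,0,0,0],[-0.04,0,0,0,0,0],[0,0.03,0.035,0,0,0],[0,0.03,0.035,0,0,0],[0,0.03,0.035,0,0,0],[0,0.03,0.035,0,0,0],[0,0.03,0.035,0,0,0],[0,0.03,0.035,0,0,0],[0,0.03,0.035,0,0,0],[0,0,0,0,0,0]]]'; python3 -m jog '[[[0,0.03,0.03,0,0,0],[0,0.03,0.03,0,0,0],[0,0.03,0.03,0,0,0],[0,0.03,0.03,0,0,0],[0,0,0,0,0,0],[0,0,0,0,0,0]]]';python3 - <<'E'
from h import *
C={n:vision.capture(n) for n in('scene','top')}
for n in C:
    for p,a in reds(C[n]): 
        if p[1]>120: print(n,p,a,atz(C[n],*p,100))
    im=cv2.cvtColor(C[n]['image'],cv2.COLOR_RGB2BGR)
    cr=im[140:310,110:300] if n=='scene' else im[110:300,200:400]
    cv2.imwrite(f'pics/{n}3.png',cv2.resize(cr,None,fx=3,fy=3,interpolation=cv2.INTER_CUBIC))
for n,q in(('tumbler',(230,162,105)),('jar',(323,128,90)),('tape',(361,267,48))):print(n,atz(C['top'],*q))
E
```

```text
time_s: 16.0
eef_pos: [358.9, -214.7, 240.1]
ee_rot: [-0.119, 0.698, -0.12, -0.696]
force: [1.3, -0.2, 0.1]
grip_width: 0.0
time_s: 16.75
eef_pos: [208.2, -287.6, 239.3]
ee_rot: [-0.118, 0.697, -0.118, -0.697]
force: [0.6, -1.0, 0.5]
grip_width: -0.002
scene [199.2 163. ] 10 [473.4 -31.2 100. ]
scene [232.9 188.6] 13 [591.3   1.4 100. ]
scene [171.1 195.9] 14 [ 546.4 -129.8  100. ]
scene [205.9 226.4] 19 [662.5 -96.8 100. ]
scene [211.5 275.1] 565 [ 771.9 -134.2  100. ]
top [323.  128.2] 407 [ 760.8 -129.9  100. ]
top [309.6 172.5] 30 [662.7 -96.1 100. ]
top [264.5 206.5] 32 [591.5   2.6 100. ]
top [328.5 226.5] 32 [ 545.4 -130.   100. ]
top [282.6 262.2] 34 [473.6 -31.2 100. ]
tumbler [689.3  73.6 105. ]
jar [ 764.7 -131.5   90. ]
tape [ 462.3 -203.    48. ]
```

View pics/scene3.png

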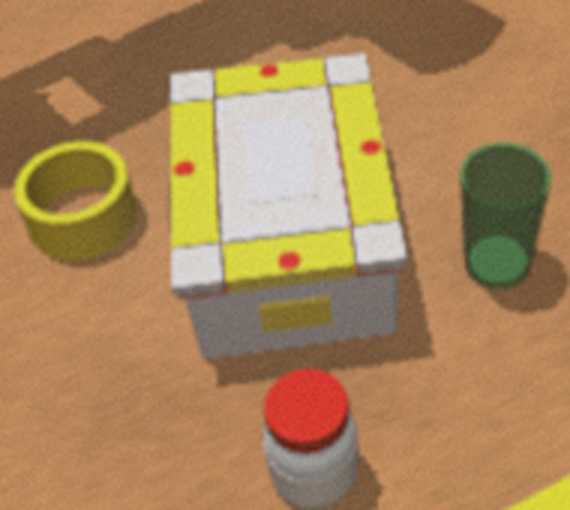

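View pics/top3.png

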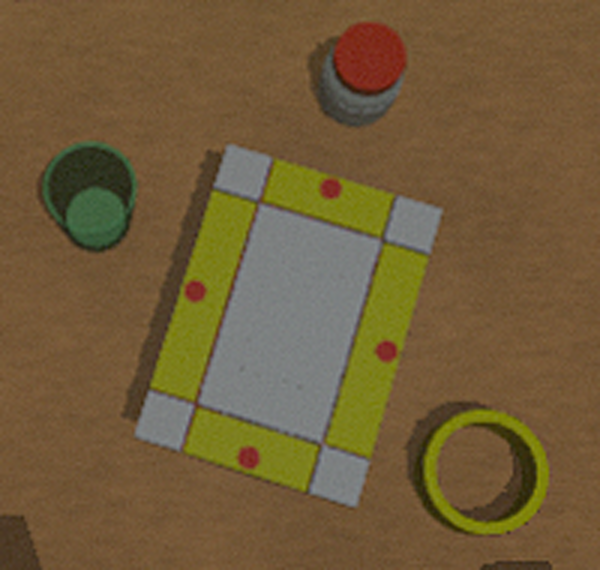

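All four dots now fit a height of 100 mm in both cameras, within ~1.5 mm. The lid corners, tumbler (crop 90,195), jar (370,58) and tape (485,470) are at the same pixels as before. Handing in.

```bash
python3 -c "
from rig import workorder
print(workorder.finish_job())"
```

```text
the job is handed in; nothing more can be done
None
```

All four rim sections are down flush, and I handed the job in at about 17 s of the 58 s allowed. I pressed each red dot with the closed fingertips. Each push met about 3–5 N, which then dropped to zero as the section snapped shut.

My last checks found nothing that disagreed:
- **Rim sections:** all four dots sit at lid height (100 mm) in both cameras, which agree to about 1.5 mm.
- **Box and bystanders:** the box corners, tumbler, tape roll and jar are at the same places in the pictures as at the start.
- **Arm:** it stands clear of everything, and the wrist force reads about zero.

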